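# Start the brick saw from its control panel

### The job

Get the brick saw running from the bench: with your fingertips push the orange-knobbed isolator lever all the way over, away from the robot, and only then press the green button gently all the way down and let it spring back up. Do not press the red, yellow or blue button, leave the half brick, the marker and the beaker standing where they are, pick nothing up, and finish with the hand clear of everything.

Things in the scene. Friction and masses are not known exactly. Their poses are not given: they have to be found in the camera images.
- panel: grey control box fixed to the bench, 130 mm (x) by 270 mm (y) by 50 mm high, with a black face on top carrying four round push buttons in a row along its y axis, 60 mm apart (at y = -90, -30, +30, +90 mm, x = 0); which colour stands at which place varies. Origin: centre of its underside; z up
- green_top (a point): centre of the top face of the green button, 72 mm above the bench when up (22 mm above the panel). All buttons are alike: a 32 mm wide, flat cap in a black ring 48 mm wide whose top lies 10 mm below the face of the cap. The cap goes straight down 6 mm against a spring (1.5 N at first, 5 N at the bottom), stops firmly there, and springs back when let go. A hard push (over 25 N) is too much for it
- green (a joint): travel of the green button in m: 0 up, 0.006 fully down
- red_top (a point): centre of the top face of the red button (not to be pressed)
- red (a joint): travel of the red button in m, 0 up, 0.006 fully down
- yellow_top (a point): centre of the top face of the yellow button (not to be pressed)
- yellow (a joint): travel of the yellow button in m, 0 up, 0.006 fully down
- blue_top (a point): centre of the top face of the blue button (not to be pressed)
- blue (a joint): travel of the blue button in m, 0 up, 0.006 fully down
- isolator_pivot (a point): centre of the isolator lever's hinge, 22 mm above the bench, in a separate grey block fixed to the bench (70 mm in x by 50 mm in y by 25 mm high, with a round boss of 13 mm radius about the hinge) on a thin yellow plate 110 by 80 mm. The hinge lies along this frame's y axis; the frame's x axis is the level direction in which the lever is to be pushed (roughly away from the robot); z up
- isolator_tip (a point): centre of the orange ball knob (26 mm across) at the end of the isolator lever, 70 mm from the hinge; the lever itself is a bare steel rod 10 mm thick
- isolator (a joint): angle of the isolator lever in rad: at 0 (off) it leans 0.5 rad from upright towards -x of the pivot's frame (towards the robot), at 0.5 it stands upright, at 1.0 (on, firm stop) it leans 0.5 rad towards +x. It starts between 0 and 0.15, moves under about 1 N at the knob and stays where it is left
- half_brick: loose half of a beige perforated brick standing on its side behind the panel, 71 mm (x) by 115 mm (y) by 115 mm high, about 1 kg. Origin: centre of its underside
- marker: loose white marker pen with a red band and a black cap, standing upright on its cap close behind the panel, 21 mm across, 128 mm tall; it topples easily. Origin: centre of its underside
- beaker: loose empty clear plastic beaker standing in front of the panel, 68 mm across the rim, 95 mm tall. Origin: centre of its underside
Things that resemble listed ones, but are neither listed nor needed, are in the scene too. What is shaped like the part that bears isolator_pivot but pink is not meant.

How it is judged:
By the outcome, as a careful person would: the job done as asked, in the order asked, and still so for the second after the job is handed in, with the robot touching nothing.
It also fails if it takes over 40 s, if anything falls off the work surface, if the arm or the gripper's body presses on something with over 40 N, if the wrist force passes 120 N, or if a joint passes its speed limit or range.

### The arm

A 6-joint arm with a two-finger parallel gripper is mounted at the origin on the work surface. World frame = base frame: x ahead of the robot, y to its left, z up, the work surface at z = 0. Lengths are in m, angles in rad, forces in N, time in s.
With the tool pointing down it reaches from about 0.375 to 0.9 m from the base axis. Payload 3.1 kg.
Tool frame: the origin (TCP) lies on the centre line of the jaws, within the pads' length; the fingertips stand 8 mm ahead of it and the grasp point (between the pads) lies 11 mm behind it; z points along the fingers, y is the line along which they close (so a half turn about z gives the same grasp; the last joint's range is limited). The gripper opens to 87 mm and grips with 3 to 60 N. Pads are 19 mm wide; open, the fingers measure 117 mm over their backs; the gripper's body (75 mm by 190 mm) begins 51 mm behind the grasp point.
Start: joints at [-1.413, 0.527, 1.433, -0, 1.181, -0.178], TCP at [0.206, -0.59, 0.231] pointing down, gripper open.
Joint ranges: [-3.08, 3.08], [-0.75, 2.2], [0.22, 2.44], [-1.43, 4.57], [0, 2.65], [-2.85, 2.85]. Speed limits (rad/s): [2.79, 2.79, 3.14, 3.14, 3.14, 3.14].

### API

Orientations are given as a unit quaternion [x, y, z, w].
In Python, from rig import robot gives the robot as it stands. The module is installed in compiled form; this text tells all that it offers.
- The arm moves only by the tool send_rows, never from a script. Its argument "increments" is one flat list of numbers, 7 for each row, row after row: the turn, a rotation vector about the world's x, y, z in rad, then the shift along the world's x, y, z in cm, then the opening, from 0 (shut) to 1 (fully open). A call has 1 to 20 rows; each row shifts and turns the commanded pose from where the row before left it; what a row does not reach is not made up. A row lasts 1/12 s, in which the tool goes at most 41.7 mm and 7.16 degrees, less where a joint would pass 70% of its speed; a pose out of reach is approached as far as the arm can. A call is refused whole if a number of a shift passes 4.17 or a number of a turn 0.125, either way. A call with a gripper value outside its range is refused whole. The fingers move at their own pace and stop on an object; "newtons" is the grip in N (left out, the last holds). Time passes only in rows, so rows that do not move let the fingers close. It gives the time, the measured TCP pose, the force, the opening and the grip force at its end, in the units of the state.
- robot.get_obs(): the state, without advancing time (a new reading comes with each control period).
- robot.camera(name): name is "side" or "top"; returns a dict with "image" (400x640x3 uint8, red, green, blue), "range_z" (400x640 float32, m along the optical axis (not along the pixel's ray), 0 where there is no reading), "fx", "fy", "cx", "cy" (pixels), "dist_coeffs" ([k1, k2, p1, p2, k3] as OpenCV has them; the pictures are not rectified), "R" (3x3) and "t" (3): a world point X has camera coordinates R X + t. Camera axes: x right, y down, z forward; pixel columns grow to the right and rows downward; lengths in m; the calibration is good to about 2 mm. A picture is of the moment at which its call begins.
- robot.hand_in(): hands the job in; it is judged then, once.
The state is a dict: "time": time; "q": joint angles; "joint_velocities": joint speeds; "joint_torque": joint torques, N m; "position": TCP position; "tool_rot": TCP orientation; "ft_force": force on the tool from outside, world axes, zero at the start; "moment": the same for the moment, N m; "grip_width": finger opening in m; "grip_force": force on a finger pad.
Only numpy, scipy, OpenCV 4.12 (cv2) and the standard library are available. Lean on these libraries where they do the work, as an engineer would, in place of code of your own. Each camera call takes 0.05 s, during which the arm holds its last target. There are 200 camera calls.

## Working session

There is one attempt and no reset: what is moved stays moved. The work goes in short steps, Python scripts to look and compute and a tool call to move; the robot and the scene stay as the last step left them, time stands still between calls to the robot, and variables do not carry over. Pictures are saved under pics/ and viewed, at most 10 in all, crops included, and the job is handed in when it is done.

Besides the shell and the picture viewer there is one more tool, called by a JSON object that holds its "method" and its "body", one argument or row to a line. send_rows: Moves the arm, as the interface text tells. Its arguments: {"type":"object","properties":{"increments":{"type":"array"},"newtons":{"type":"number"}},"required":["increments"]}

```bash
mkdir -p pics; cat > h.py <<'E'
import numpy as np, cv2, pickle
from rig import robot
def snap(n):
    c=robot.camera(n); pickle.dump(c,open(f'pics/{n}.pkl','wb')); return c
def load(n): return pickle.load(open(f'pics/{n}.pkl','rb'))
def ray(c,uv):
    K=np.array([[c['fx'],0,c['cx']],[0,c['fy'],c['cy']],[0,0,1]])
    p=cv2.undistortPoints(np.array(uv,float).reshape(-1,1,2),K,np.array(c['dist_coeffs'])).reshape(-1,2)
    R=np.array(c['R']);t=np.array(c['t'])
    return -R.T@t, np.c_[p,np.ones(len(p))]@R
def plane(c,uv,z):
    o,d=ray(c,uv); return o+d*((z-o[2])/d[:,2])[:,None]
def depth(c,uv):
    o,d=ray(c,uv); return np.array([o+dd*c['range_z'][int(round(v)),int(round(u))] for dd,(u,v) in zip(d,uv)])
E
python3 - <<'E'
from h import *
for n in('top','side'):
    c=snap(n); cv2.imwrite(f'pics/{n}0.png',c['image'][:,:,::-1]); print(n,-np.array(c['R']).T@c['t'])
o=robot.get_obs();print(o['position'],o['tool_rot'],o['time'])
E
```

```text
top [0.31399318 0.12593774 1.03415149]
side [ 0.47331731 -0.60920381  0.96880732]
[ 0.20586162 -0.589458    0.22969666] [ 9.85936335e-01  1.67118624e-01  3.20845777e-06 -9.53466133e-04] 0.1
```

View pics/top0.png

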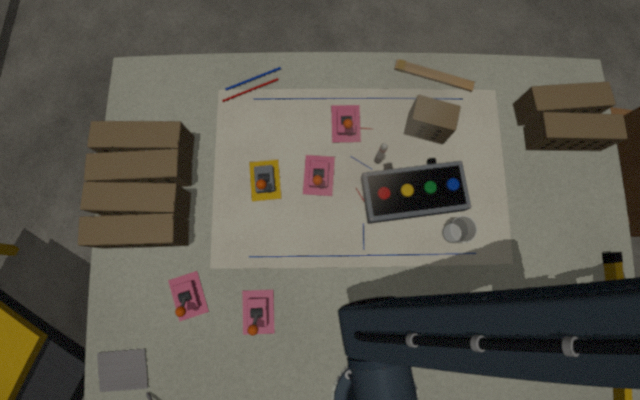

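View pics/side0.png

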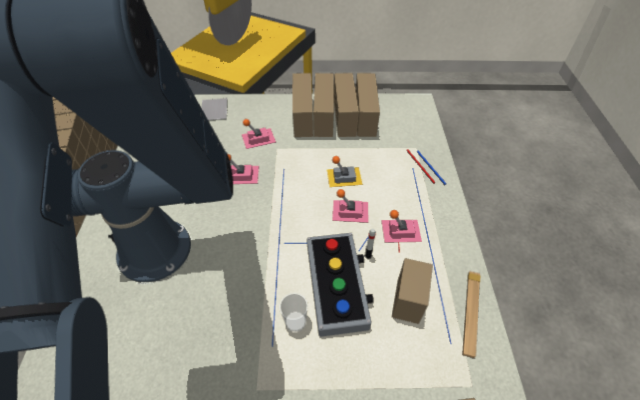

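The top view shows the yellow-plate isolator at about (265,180), its knob at (262,184), and the buttons red (384,193), yellow (407,190), green (430,187) and blue (453,184). The marker is at about (381,153), the brick at (432,118) and the beaker at (456,230). In the side view, the isolator knob is at (336,160) and the green button at (339,285).

```bash
cat > m.py <<'E'
from h import *
def blob(c,lo,hi,box,k=1):
    x0,y0,x1,y1=box; h=cv2.cvtColor(c['image'],cv2.COLOR_RGB2HSV)[y0:y1,x0:x1]
    m=cv2.inRange(h,lo,hi); n,l,s,ce=cv2.connectedComponentsWithStats(m)
    i=1+np.argmax(s[1:,4]); return ce[i]+[x0,y0], s[i,4], s[i,:4]
def tri(a,ua,b,ub):
    o1,d1=ray(a,[ua]);o2,d2=ray(b,[ub]);d1=d1[0];d2=d2[0]
    s=np.linalg.lstsq(np.c_[d1,-d2],o2-o1,rcond=None)[0]
    p,q=o1+d1*s[0],o2+d2*s[1]; return (p+q)/2,np.linalg.norm(p-q)
E
python3 - <<'E'
from m import *
np.set_printoptions(precision=4,suppress=True)
T,S=load('top'),load('side')
C={'red':((0,150,60),(6,255,255),(370,180,396,206),(320,235,345,253)),'yellow':((20,150,60),(32,255,255),(395,178,420,203),(324,255,348,274)),
'green':((45,100,40),(85,255,255),(418,175,443,200),(327,274,352,296)),'blue':((100,120,40),(125,255,255),(441,172,466,197),(330,295,358,318))}
for k,(lo,hi,b1,b2) in C.items():
    a=blob(T,lo,hi,b1);b=blob(S,lo,hi,b2)
    print(k,a[0],a[1],b[0],b[1],plane(T,[a[0]],.072)[0],plane(S,[b[0]],.072)[0],*tri(T,a[0],S,b[0]))
a=blob(T,(5,170,80),(16,255,255),(250,170,275,198));b=blob(S,(3,170,80),(16,255,255),(325,150,350,168))
print('knob',a,b,*tri(T,a[0],S,b[0]))
# yellow plate via min-area rect
for n,c,bx in(('top',T,(240,150,290,210)),('side',S,(320,160,370,192))):
    x0,y0,x1,y1=bx;h=cv2.cvtColor(c['image'],cv2.COLOR_RGB2HSV)[y0:y1,x0:x1]
    m=cv2.inRange(h,(19,120,60),(33,255,255));p=np.argwhere(m)[:,::-1]+[x0,y0]
    w=plane(c,p,.003)[:,:2].astype(np.float32);print(n,len(p),cv2.minAreaRect(w))
# panel direction & obstacles by depth, top view
vv,uu=np.mgrid[85:255,340:500];uv=np.c_[uu.ravel(),vv.ravel()]
P=depth(T,uv);
for nm,bx,z in(('brick',(400,85,470,145),.1),('beaker',(435,210,480,250),.05),('marker',(365,135,395,170),.06)):
    s=(uv[:,0]>=bx[0])&(uv[:,0]<bx[2])&(uv[:,1]>=bx[1])&(uv[:,1]<bx[3])&(P[:,2]>z)
    if s.sum(): print(nm,s.sum(),cv2.minAreaRect(P[s,:2].astype(np.float32)),P[s,2].max())
for n,c in(('t',T),('s',S)):
    x0,y0,x1,y1=(220,90,480,270) if n=='t' else (250,140,450,340)
    cv2.imwrite(f'pics/c{n}.png',cv2.resize(c['image'][y0:y1,x0:x1,::-1],None,fx=3,fy=3,interpolation=2))
E
```

```text
red [383.9576 192.822 ] 118 [331.4159 244.    ] 113 [ 0.5094 -0.0293  0.072 ] [ 0.5105 -0.0292  0.072 ] [ 0.51   -0.0292  0.0717] 0.0011109180985594924
yellow [406.8333 189.7133] 150 [334.9118 263.0588] 136 [ 0.5168 -0.0875  0.072 ] [ 0.518  -0.0882  0.072 ] [ 0.5176 -0.0877  0.0708] 0.0009784329827590562
green [430.0072 186.8188] 138 [338.4545 283.7597] 154 [ 0.5238 -0.1472  0.072 ] [ 0.5249 -0.1479  0.072 ] [ 0.5245 -0.1474  0.0709] 0.0009225084440689583
blue [452.6039 183.8117] 154 [342.4244 305.9244] 172 [ 0.5312 -0.2063  0.072 ] [ 0.5322 -0.2072  0.072 ] [ 0.5319 -0.2067  0.0706] 0.0008006327600341987
knob (array([260.9286, 184.    ]), np.int32(70), array([ 6, 10, 10,  9], dtype=int32)) (array([335.6333, 159.3667]), np.int32(30), array([8, 7, 6, 6], dtype=int32)) [0.5314 0.2757 0.0895] 0.0013308135512048623
top 624 ((0.562130331993103, 0.27954497933387756), (0.10802629590034485, 0.07855314016342163), 4.745423316955566)
side 271 ((0.5631321668624878, 0.2816363275051117), (0.10769994556903839, 0.07929569482803345), 5.174559116363525)
brick 1267 ((0.5152393579483032, -0.05763880908489227), (0.124791219830513, 0.5303099155426025), 60.87075424194336) 1.0341514908545175
beaker 419 ((0.39790990948677063, -0.05661584436893463), (0.09631994366645813, 0.39012014865875244), 10.81855583190918) 1.0341514908545175
marker 94 ((0.46613770723342896, 0.045710667967796326), (0.01682703197002411, 0.34359022974967957), 65.00071716308594) 1.0341514908545175
```

View pics/ct.png

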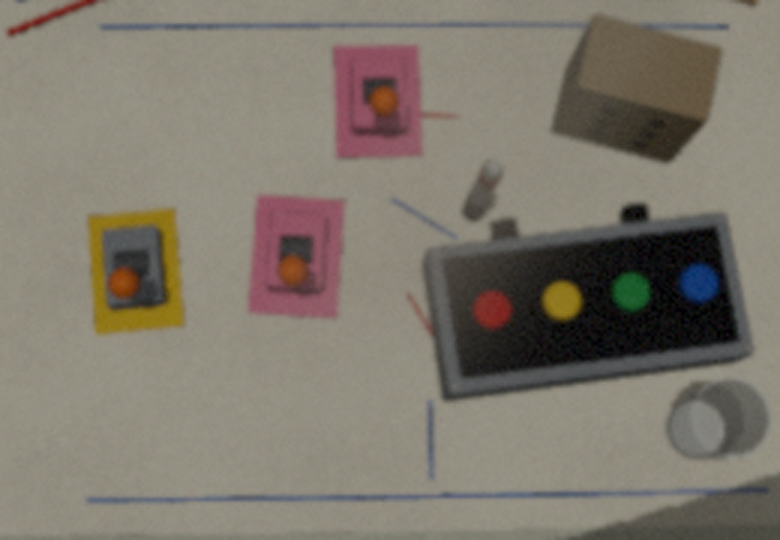

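The crop confirms that the grey block on the yellow plate is centred at about the plate's centre (0.5625, 0.2805), yaw about 4.9°. Its knob, at crop pixel (124,283), is in the off position, and its size and height agree with the description. All buttons triangulate to z≈0.071 with 60 mm spacing, so I'll move now.

{"method": "send_rows", "body": {
  "increments": [0,0,0,1.8,2.8,0,0,0,0,0,1.8,2.8,0,0,0,0,0,1.8,2.8,0,0,0,0,0,1.8,2.8,0,0,0,0,0,1.8,2.8,0,0,0,0,0,1.8,2.8,0,0,0,0,0,1.8,2.8,0,0,0,0,0,1.8,2.8,0,0,0,0,0,1.8,2.8,0,0,0,0,0,1.8,2.8,0,0,0,0,0,1.8,2.8,0,0,0,0,0,1.8,2.8,0,0],
  "newtons": 20
}}

```text
time: 1.1
position: [0.4224, -0.2524, 0.2303]
tool_rot: [0.986, 0.167, -0.0, -0.0]
ft_force: [0.7, 0.6, 0.3]
grip_width: 0.0149
grip_force: 0.0
```

{"method": "send_rows", "body": {
  "increments": [0,0,-0.0156,0.4,3.3,0,0,0,0,-0.0156,0.4,3.3,0,0,0,0,-0.0156,0.4,3.3,0,0,0,0,-0.0156,0.4,3.3,0,0,0,0,-0.0156,0.4,3.3,0,0,0,0,-0.0156,0.4,3.3,0,0,0,0,-0.0156,0.4,3.3,0,0,0,0,-0.0156,0.4,3.3,0,0,0,0,-0.0156,0.4,3.3,0,0,0,0,-0.0156,0.4,3.3,0,0,0,0,-0.0156,0.4,3.3,0,0,0,0,-0.0156,0.4,3.3,0,0,0,0,-0.0156,0.4,3.3,0,0,0,0,-0.0156,0.4,3.3,0,0,0,0,-0.0156,0.4,3.3,0,0,0,0,-0.0156,0.4,3.3,0,0,0,0,0,0,0,0,0,0,0,0,0,0,0,0]
}}

```text
time: 2.6
position: [0.4855, 0.2753, 0.23]
tool_rot: [0.999, 0.045, -0.0, 0.0]
ft_force: [-0.6, -0.4, -0.5]
grip_width: 0.0002
grip_force: 0.0
```

{"method": "send_rows", "body": {
  "increments": [0,0,0,0,0,-2.5,0,0,0,0,0,0,-2.5,0,0,0,0,0,0,-2.5,0,0,0,0,0,0,-2.5,0,0,0,0,0,0,-2.5,0,0,0,0,0,0,-2.5,0,0,0,0,0,0,0,0]
}}

```text
time: 3.18
position: [0.4824, 0.2711, 0.0763]
tool_rot: [0.999, 0.042, -0.005, 0.002]
ft_force: [-0.2, -0.0, -0.8]
grip_width: 0.0007
grip_force: 0.0
```

{"method": "send_rows", "body": {
  "increments": [0,0,0,0.8,0.07,0,0,0,0,0,0.8,0.07,0,0,0,0,0,0.8,0.07,0,0,0,0,0,0.8,0.07,0,0,0,0,0,0.8,0.07,0,0,0,0,0,0.8,0.07,0,0,0,0,0,0.8,0.07,0,0,0,0,0,0.8,0.07,0,0,0,0,0,0.8,0.07,0,0,0,0,0,0.8,0.07,0,0,0,0,0,0,0,0,0]
}}

```text
time: 4.1
position: [0.5683, 0.2812, 0.0804]
tool_rot: [0.999, 0.043, 0.001, -0.0]
ft_force: [-0.2, -0.3, 0.2]
grip_width: 0.0006
grip_force: 0.0
```

```bash
python3 - <<'E'
from h import *
c=snap('side'); cv2.imwrite('pics/s1.png',cv2.resize(c['image'][120:220,260:420,::-1],None,fx=5,fy=5,interpolation=2))
print(robot.get_obs()['ft_force'])
E
```

```text
[ 0.22150595 -0.05669803 -1.26198294]
```

View pics/s1.png

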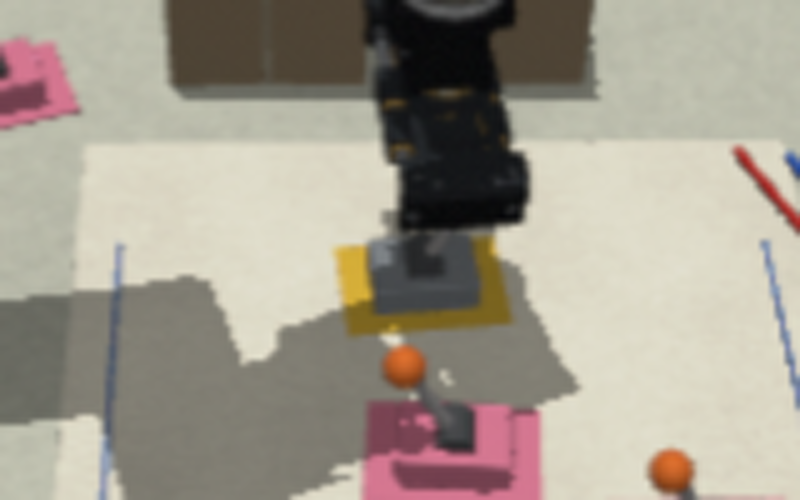

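The side view shows the grey block at crop pixel (425,270) with its rod now leaning away and the knob hidden behind the hand. I'll push on slowly to the stop.

{"method": "send_rows", "body": {
  "increments": [0,0,0,0.3,0.02,0,0,0,0,0,0.3,0.02,0,0,0,0,0,0,0,0,0,0,0,0,0,0,0,0]
}}

```text
time: 4.48
position: [0.5719, 0.2814, 0.0805]
tool_rot: [0.999, 0.043, 0.0, 0.0]
ft_force: [-0.5, 0.4, 0.1]
grip_width: 0.0006
grip_force: 0.2
```

{"method": "send_rows", "body": {
  "increments": [0,0,0,0.2,0.02,0,0,0,0,0,0,0,0,0,0,0,0,0,0,0,0]
}}

```text
time: 4.73
position: [0.5738, 0.2816, 0.0805]
tool_rot: [0.999, 0.043, -0.0, 0.0]
ft_force: [-0.5, 0.6, -1.3]
grip_width: 0.0005
grip_force: 0.4
```

{"method": "send_rows", "body": {
  "increments": [0,0,0,0.2,0.02,0,0,0,0,0,0,0,0,0,0,0,0,0,0,0,0]
}}

```text
time: 4.98
position: [0.5748, 0.2816, 0.0803]
tool_rot: [0.999, 0.043, -0.001, 0.0]
ft_force: [-3.4, 0.0, 0.7]
grip_width: 0.0004
grip_force: 1.8
```

{"method": "send_rows", "body": {
  "increments": [0,0,0,0.15,0.01,0,0,0,0,0,0,0,0,0,0,0,0,0,0,0,0]
}}

```text
time: 5.23
position: [0.575, 0.2817, 0.0803]
tool_rot: [0.999, 0.043, -0.003, 0.0]
ft_force: [-5.5, 0.4, 2.7]
grip_width: 0.0005
grip_force: 3.0
```

{"method": "send_rows", "body": {
  "increments": [0,0,0,0.15,0.01,0,0,0,0,0,0,0,0,0,0,0,0,-1.2,-0.1,0,0,0,0,0,-1.2,-0.1,0,0,0,0,0,-1.2,-0.1,0,0,0,0,0,0,0,2.5,0,0,0,0,0,0,2.5,0,0,0,0,0,0,2.5,0,0,0,0,0,0,2.5,0,0,0,0,0,0,2.5,0,0,0,0,0,0,2.5,0,0,0,0,0,-3,0,0,0,0,0,0,-3,0,0,0,0,0,0,-3,0,0,0,0,0,0,-3,0,0,0,0,0,0,0,0,0]
}}

```text
time: 6.57
position: [0.5447, 0.1542, 0.2314]
tool_rot: [0.999, 0.041, 0.002, 0.001]
ft_force: [-0.4, 0.3, -0.2]
grip_width: 0.0005
grip_force: 0.0
```

```bash
python3 - <<'E'
from m import *
T=snap('top');S=snap('side')
b=blob(S,(3,150,80),(16,255,255),(325,148,365,176));print(b)
a=blob(T,(5,170,80),(16,255,255),(250,150,280,198));print(a)
print(tri(T,a[0],S,b[0]))
cv2.imwrite('pics/s2.png',cv2.resize(S['image'][120:220,260:420,::-1],None,fx=5,fy=5,interpolation=2))
E
```

```text
(array([355.72222222, 159.66666667]), np.int32(18), array([28, 10,  6,  4], dtype=int32))Traceback (most recent call last):
  File "<stdin>", line 4, in <module>
  File "m.py", line 5, in blob
    i=1+np.argmax(s[1:,4]); return ce[i]+[x0,y0], s[i,4], s[i,:4]
        ~~~~~~~~~^^^^^^^^^
    return _wrapfunc(a, 'argmax', axis=axis, out=out, **kwds)
    return bound(*args, **kwds)
ValueError: attempt to get argmax of an empty sequence
```

{"method": "send_rows", "body": {
  "increments": [0,0,0,-0.18,-2.75,0,0,0,0,0,-0.18,-2.75,0,0,0,0,0,-0.18,-2.75,0,0,0,0,0,-0.18,-2.75,0,0,0,0,0,-0.18,-2.75,0,0,0,0,0,-0.18,-2.75,0,0,0,0,0,-0.18,-2.75,0,0,0,0,0,-0.18,-2.75,0,0,0,0,0,-0.18,-2.75,0,0,0,0,0,-0.18,-2.75,0,0,0,0,0,-0.18,-2.75,0,0,0,0,0,0,0,0,0,0,0,0,0,0,0,0]
}}

```text
time: 7.75
position: [0.5243, -0.1442, 0.2308]
tool_rot: [0.999, 0.042, 0.001, 0.0]
ft_force: [-0.3, 0.8, 0.8]
grip_width: 0.0009
grip_force: 0.0
```

```bash
python3 - <<'E'
from m import *
T=snap('top');S=snap('side')
cv2.imwrite('pics/s2.png',np.vstack([cv2.resize(S['image'][130:200,290:400,::-1],(770,290),interpolation=2),cv2.resize(T['image'][150:210,200:360,::-1],(770,290),interpolation=2)]))
try:
  b=blob(S,(3,150,80),(16,255,255),(325,148,365,176));a=blob(T,(5,150,80),(16,255,255),(250,150,280,198))
  print(a,b,tri(T,a[0],S,b[0]))
except Exception as e: print(e)
E
```

```text
attempt to get argmax of an empty sequence
```

View pics/s2.png

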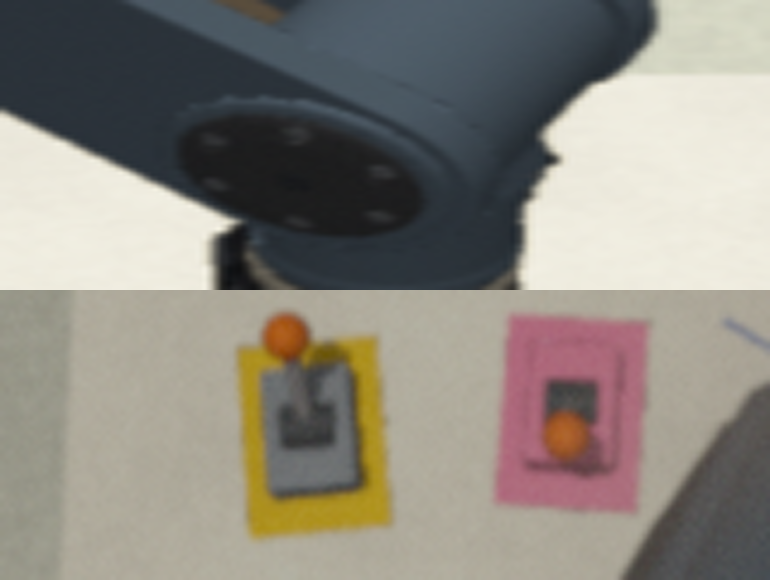

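The lower half (top view) shows the yellow-plate lever leaning fully away, with its knob at about (259.6,159.7) in the full image. In the upper half the arm hides the scene. I'll check the angle numerically.

```bash
python3 - <<'E'
from m import *
T=load('top');a=blob(T,(3,150,60),(18,255,255),(252,152,268,166));print(a,plane(T,[a[0]],.0835))
T=load('top')
E
```

```text
(array([258.98387097, 159.58064516]), np.int32(62), array([ 3,  3,  9, 10], dtype=int32)) [[0.59491934 0.28277402 0.0835    ]]
```

{"method": "send_rows", "body": {
  "increments": [0,0,0.02,0,-0.15,-2.5,0,0,0,0.02,0,-0.15,-2.5,0,0,0,0,0,0,-2.5,0,0,0,0,0,0,-2.5,0,0,0,0,0,0,-2.0,0,0,0,0,0,0,0,0,0,0,0,0,0,0,0]
}}

```text
time: 8.43
position: [0.5229, -0.1448, 0.1099]
tool_rot: [0.998, 0.064, -0.001, -0.001]
ft_force: [-0.6, -0.1, 0.8]
grip_width: 0.0004
grip_force: 0.0
```

{"method": "send_rows", "body": {
  "increments": [0,0,0,0.1,-0.1,-0.8,0,0,0,0,0,-0.1,-0.8,0,0,0,0,0,0,-0.8,0,0,0,0,0,0,0,0,0,0,0,0,0,0,0]
}}

```text
time: 8.85
position: [0.5239, -0.1485, 0.0863]
tool_rot: [0.998, 0.063, -0.0, -0.0]
ft_force: [-0.5, -0.6, 0.4]
grip_width: 0.0004
grip_force: 0.0
```

{"method": "send_rows", "body": {
  "increments": [0,0,0,0,0,-0.3,0,0,0,0,0,0,-0.3,0,0,0,0,0,0,-0.2,0,0,0,0,0,0,0,0,0,0,0,0,0,0,0]
}}

```text
time: 9.27
position: [0.5245, -0.1488, 0.0788]
tool_rot: [0.998, 0.063, 0.0, 0.0]
ft_force: [0.1, 0.5, 1.4]
grip_width: 0.0006
grip_force: 1.1
```

{"method": "send_rows", "body": {
  "increments": [0,0,0,0,0,-0.15,0,0,0,0,0,0,-0.15,0,0,0,0,0,0,0,0,0,0,0,0,0,0,0]
}}

```text
time: 9.6
position: [0.5245, -0.1488, 0.0758]
tool_rot: [0.998, 0.063, 0.0, 0.0]
ft_force: [0.7, -0.0, 4.3]
grip_width: 0.0003
grip_force: 2.0
```

Tip now at about 0.068, with the spring force rising as specified.

{"method": "send_rows", "body": {
  "increments": [0,0,0,0,0,-0.15,0,0,0,0,0,0,0,0,0,0,0,0,0,0,0]
}}

```text
time: 9.85
position: [0.5245, -0.1488, 0.0744]
tool_rot: [0.998, 0.063, 0.0, 0.0]
ft_force: [0.1, -0.5, 5.5]
grip_width: 0.0005
grip_force: 3.0
```

{"method": "send_rows", "body": {
  "increments": [0,0,0,0,0,-0.1,0,0,0,0,0,0,0,0,0,0,0,0,0,0,0]
}}

```text
time: 10.1
position: [0.5245, -0.1488, 0.0743]
tool_rot: [0.998, 0.063, 0.001, 0.0]
ft_force: [-1.7, 0.2, 11.7]
grip_width: 0.0007
grip_force: 6.1
```

The button is firmly bottomed at about 12 N, so I'll release it and retreat.

{"method": "send_rows", "body": {
  "increments": [0,0,0,0,0,0.4,0,0,0,0,0,0,0.6,0,0,0,0,0,0,1,0,0,0,0,0,0,2.5,0,0,0,0,0,0,2.5,0,0,0,0,0,0,2.5,0,0,0,0,0,0,2.5,0,0,0,0,0,0,2.5,0,0,0,0,0,0,2.5,0,0,0,0,-1,-2.5,0,0,0,0,0,-1,-2.5,0,0,0,0,0,-1,-2.5,0,0,0,0,0,-1,-2.5,0,0,0,0,0,-1,-2.5,0,0,0,0,0,-1,-2.5,0,0,0,0,0,-1,-2.5,0,0,0,0,0,-1,-2.5,0,0,0,0,0,0,0,0,0,0,0,0,0,0,0,0]
}}

```text
time: 11.68
position: [0.4432, -0.3492, 0.2428]
tool_rot: [0.998, 0.062, -0.0, -0.001]
ft_force: [0.8, 0.0, -0.3]
grip_width: 0.0008
grip_force: 0.0
```

```bash
python3 - <<'E'
from h import *
T=snap('top');S=snap('side')
cv2.imwrite('pics/f.png',np.hstack([cv2.resize(T['image'][80:270,220:500,::-1],(400,271)),cv2.resize(S['image'][140:340,230:460,::-1],(400,271))]))
E
```

```text
(no output)
```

View pics/f.png

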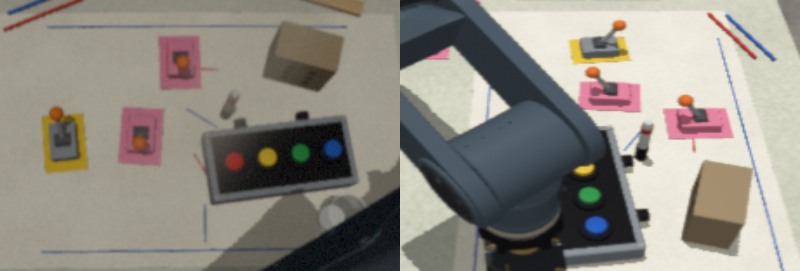

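The picture shows the lever leaning away (left half, knob at (57,114)). The brick, marker and beaker are standing, and the green button is up at (301,153). The hand is well clear, so I'm handing in.

```bash
python3 -c "
from rig import robot
print(robot.hand_in())"
```

```text
the job is handed in; nothing more can be done
None
```

The isolator lever was pushed to its stop first, then the green button was pressed fully down (about 12 N) and released; the final picture shows it up, the brick, marker and beaker standing, and the hand clear, and the job was handed in with about 12 s on the clock (no verdict was returned).

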